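# Stand the pastry wheel in the utensil crock

### The arm

A 6-joint arm with a two-finger parallel gripper is mounted at the origin on the work surface; the furniture and walls round the work are solid. World frame = base frame: x ahead of the robot, y to its left, z up, the work surface at z = 0. Lengths are in mm, angles in rad, forces in N, time in s.
With the tool pointing down it reaches from about 275 to 1000 mm from the base axis. Payload 8.4 kg.
Tool frame: the origin (TCP) lies between the finger pads; the fingertips stand 22 mm ahead of it and the grasp point (between the pads) lies 3 mm ahead of it (r.nose_length is the z of the fingertips in the tool frame, in mm); z points along the fingers, y is the line along which they close (so a half turn about z gives the same grasp; the last joint's range is limited). The gripper opens to 85 mm and grips with 20 to 120 N. Pads are 22 mm wide; open, the fingers measure 114 mm over their backs; the gripper's body (76 mm by 85 mm) begins 54 mm behind the grasp point. The pads swing forward as they close: fully open they stand 13 mm farther back than shut.
Start: joints at [-1.283, 0.353, 1.633, -0, 1.155, -0.002], TCP at [178.599, -598.941, 253.281] pointing down, gripper open.
Joint ranges: [-2.63, 2.63], [-0.92, 2.1], [0.06, 2.66], [-1.3, 4.44], [0, 2.69], [-3.02, 3.02]. Speed limits (rad/s): [2.22, 2.22, 2.79, 3.14, 3.14, 3.14].

### API

Orientations are given as [roll, pitch, yaw] about the fixed x, y, z axes, in that order (R = Rz(yaw) Ry(pitch) Rx(roll)).
In Python, from rig import r, cams, readout, sign_off gives the robot as it stands (r), with the cameras (cams), the readings (readout) and the job as plain functions.
- The arm moves only by the shell command python3 steer.py [FORCE], which reads ROWS from standard input. ROWS is a JSON list of rows, 1 to 5 of them, each an object with the fields drx, dry, drz (a rotation vector in fractions of the full range, 1 being 60 degrees), tx, ty, tz (the shift in normalised numbers (1 is 200 mm)), jaw (the opening from 0.0 (shut) to 1.0 (fully open)); a field left out counts as zero (the opening has to be given); each row shifts and turns the commanded pose from where the row before left it, along the tool's axes as they then stand; what a row does not reach is not made up. A row lasts 1/12 s, in which the tool goes at most 41.7 mm and 0.125 rad, less where a joint would pass 70% of its speed; a pose out of reach is approached as far as the arm can. The fingers move at their own pace and stop on an object; FORCE is the grip in N (left out, the last holds). Time passes only in rows, so rows that do not move let the fingers close. It prints the time, the measured TCP pose, the force, the opening and the grip force at its end. No shift or turn number may pass 1 either way. Input that does not fit is refused with a message, and nothing moves.
- readout.sense(): the state, without advancing time (a new reading comes with each control period).
- cams.grab_frame(name): name is "side" or "top" or "wrist"; returns the picture (384x512x3 uint8, red, green, blue); there is no depth.
- cams.camera_params(name): a dict with "fx", "fy", "cx", "cy" (pixels), "dist_coeffs" ([k1, k2, p1, p2, k3] as OpenCV has them; the pictures are not rectified), "rvec" (rotation vector, rad) and "tvec" (3), from world to camera coordinates, as OpenCV has them. Camera axes: x right, y down, z forward; pixel columns grow to the right and rows downward; lengths in mm; the calibration is good to about 2 mm. A picture is of the moment at which its call begins: read the wrist's pose just before it. camera_params takes no time and is no camera call; for the wrist camera it gives the pose at the moment of the call.
- sign_off(): hands the job in; it is judged then, once.
The state is a dict: "clock": time; "qpos": joint angles; "qvel": joint speeds; "joint_efforts": joint torques, N m; "eef_pos": TCP position; "tcp_rot": TCP orientation; "contact_force": force on the tool from outside, world axes, zero at the start; "wrist_torque": the same for the moment, N m; "opening": opening from 0.0 (shut) to 1.0 (fully open); "grasp_force": force on a finger pad.
Only numpy, scipy, OpenCV 4.12 (cv2) and the standard library are available. Lean on these libraries where they do the work, as an engineer would, in place of code of your own. Each camera call takes 0.05 s, during which the arm holds its last target. There are 200 camera calls.

### The job

Put the pastry wheel away: stand it in the tall white utensil crock, wheel end down and blue handle sticking up. Keep hold of it until the wheel end is well down inside the crock, then let go; it may lean against the rim as utensils do. Leave the crock standing where it is and do not disturb the measuring cup.

Things in the scene. Friction and masses are not known exactly. Their poses are not given: they have to be found in the camera images.
- pastry_wheel: pastry wheel lying flat, 193 mm long, about 75 g: blue handle 25 x 25 mm thick, thin neck, thin cutting disc 46 mm across. Origin on its underside, mid-length; +y runs along the tool toward the handle's free end, z up while it lies. Handle spans x -2 to 23, y -23 to 97, z 0 to 25 mm (off-centre in x); disc centre at x 0, y -73, z 12.5 mm
- handle_mid (a point): point on the centre line of the pastry wheel's blue handle, half way along it (x = 10.5, y = 37, z = 12.5 mm in the tool's frame); its axes are those of the tool: +y toward the handle's free end
- wheel_end (a point): outermost point of the pastry wheel's cutting disc, the lower end when it stands in the crock (x = 0, y = -96, z = 12.5 mm in the tool's frame); 133 mm from handle_mid measured along the tool
- crock: white ceramic utensil crock, empty, round, 88 mm across the rim, 84 mm across the body, 120 mm tall, 0.6 kg, standing loose on the table; walls 5 mm, so the mouth is about 76 mm wide inside; inner floor 8 mm above the table. Origin in the middle of its underside, z up
- crock_mouth (a point): centre of the crock's mouth, level with its rim, 120 mm above the table
- measuring_cup: aluminium measuring cup, a bystander, 81 mm tall, 84 mm across, one side handle (107 mm overall), standing loose; shorter than the crock and not the place for the tool. Origin in the middle of the underside of its outline including the handle; the handle points to -y of the cup

How it is judged (in metres and radians):
On the way:
1. the wheel end is lowered well inside the crock, at least 30 mm below its rim, while the fingers still hold the tool (z of wheel_end in the frame of crock below 0.09 m and horizontal distance between wheel_end and crock below 0.042 m and contact force between the fingers and pastry_wheel above 0.5 N), for 0.1 s.
At the end, for the whole second after the job is handed in: The pastry wheel is at rest, released, in the crock: disc end under 45 mm above the crock's underside and within 42 mm of its centre, handle up within 37 degrees of vertical; crock upright (within 5 degrees) and within 60 mm of where it stood (z of wheel_end in the frame of crock below 0.045 m and horizontal distance between wheel_end and crock below 0.042 m and angle between pastry_wheel's own y axis and vertical below 0.65 rad and linear speed of pastry_wheel below 0.03 m/s and angle between crock's own z axis and vertical below 0.1 rad and distance of crock from where it was at the start of the episode below 0.06 m); the robot touches nothing.
It fails at once if the measuring cup is knocked or moved more than 40 mm (distance of measuring_cup from where it was at the start of the episode above 0.04 m).
It fails at once if the crock is tipped by more than 25 degrees (angle between crock's own z axis and vertical above 0.44 rad).
It also fails if it takes over 43 s, if anything falls off the work surface, if the arm or the gripper's body presses on something with over 40 N, if the wrist force passes 120 N, or if a joint passes its speed limit or range.

## Working session

There is one attempt and no reset: what is moved stays moved. The work goes in short steps, Python scripts to look and compute and a shell command to move; the robot and the scene stay as the last step left them, time stands still between calls to the robot, and variables do not carry over. Pictures are saved under pics/ and viewed, at most 10 in all, crops included, and the job is handed in when it is done.

```bash
ls; mkdir -p pics; python3 - <<'E'
from rig import r, cams, readout, sign_off
import cv2
for n in("top","side"):
    cv2.imwrite(f"pics/{n}0.png",cams.grab_frame(n)[:,:,::-1])
    print(cams.camera_params(n))
print(readout.sense())
E
```

```text
pics
rig.py
steer.py
{'fx': 404.4479160043738, 'fy': 404.4479160043738, 'cx': 260.25716494732313, 'cy': 191.35218808200548, 'dist_coeffs': array([0.01930458, 0.        , 0.        , 0.        , 0.        ]), 'rvec': array([ 2.19046454, -2.13649378,  0.12739982]), 'tvec': array([-129.50935833,  511.1942237 ,  978.05256237])}
{'fx': 412.6136617917846, 'fy': 412.6136617917846, 'cx': 263.96733168800245, 'cy': 192.53099392230436, 'dist_coeffs': array([-0.03002102,  0.        ,  0.        ,  0.        ,  0.        ]), 'rvec': array([ 2.01431159, -0.23430048,  0.11128935]), 'tvec': array([-496.73568334,  104.82607356,  918.83988087])}
{'clock': 0.1, 'qpos': array([-1.28337780e+00,  3.53610852e-01,  1.63406857e+00,  3.16433774e-05,
        1.15524509e+00, -2.35590014e-03]), 'qvel': array([ 0.00035576, -0.00279555, -0.00214976, -0.00082723,  0.00106505,
        0.00048703]), 'joint_efforts': array([ 2.60243824e-04, -6.06354976e+01, -3.42819679e+01,  2.04764137e-05,
        3.94951261e-03, -1.45006260e-05]), 'eef_pos': array([ 178.50105037, -598.52860285,  252.61302546]), 'tcp_rot': array([-3.14026087e+00, -3.20709246e-05,  2.89761614e-01]), 'contact_force': array([-0.36445647, -0.41127601, -1.05415394]), 'wrist_torque': array([ 0.03773195,  0.01928475, -0.03802456]), 'grasp_force': 0.0, 'opening': 0.9961324466870131}
```

View pics/top0.png

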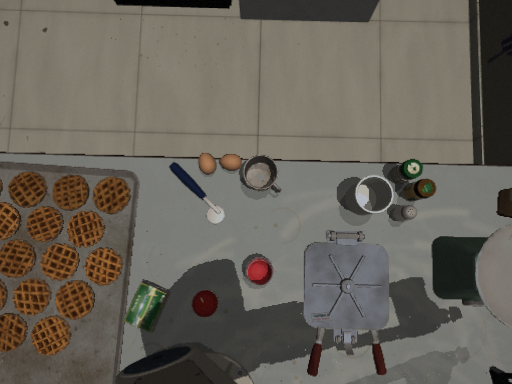

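View pics/side0.png

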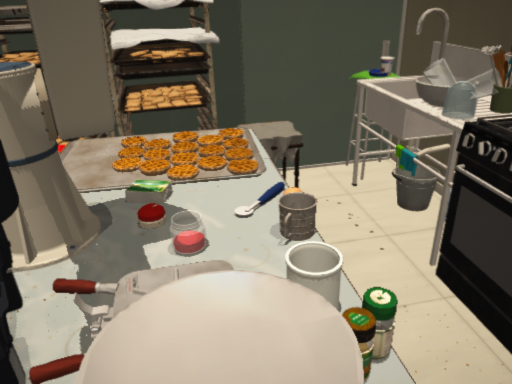

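The top view shows the wheel at about (215,214), the handle's free end at (173,165), the crock's rim centred near (374,194) and the cup at (260,173). Next I enlarge the tool and the crock.

```bash
cat > h.py <<'E'
import numpy as np, cv2
from rig import r, cams, readout, sign_off
def ray(n,px,z,p=None):
    p=p or cams.camera_params(n); K=np.array([[p['fx'],0,p['cx']],[0,p['fy'],p['cy']],[0,0,1]])
    u=cv2.undistortPoints(np.array([[px]],float),K,p['dist_coeffs'])[0,0]
    R=cv2.Rodrigues(p['rvec'])[0]; c=-R.T@p['tvec']; d=R.T@np.array([*u,1])
    return c+d*(z-c[2])/d[2]
def proj(n,X):
    p=cams.camera_params(n); K=np.array([[p['fx'],0,p['cx']],[0,p['fy'],p['cy']],[0,0,1]])
    return cv2.projectPoints(np.array(X,float).reshape(-1,1,3),p['rvec'],p['tvec'],K,p['dist_coeffs'])[0][:,0]
E
python3 - <<'E'
from h import *
im=cv2.imread("pics/top0.png")
a=cv2.resize(im[150:235,160:240],None,fx=5,fy=5,interpolation=cv2.INTER_CUBIC)
b=cv2.resize(im[150:235,335:415],None,fx=5,fy=5,interpolation=cv2.INTER_CUBIC)
cv2.imwrite("pics/crop1.png",np.hstack([a,b])[:600])
for nm,px,z in [("disc",(215,214),14),("hend",(173,165),20),("crock",(374,194),120),("cup",(260,173),81)]: print(nm,ray("top",px,z).round(1))
print(proj("top",[[0,0,0],[178,-599,253]]))
E
```

```text
disc [455.9  -4.5  14. ]
hend [576.9 105.6  20. ]
crock [ 504.3 -374.2  120. ]
cup [ 552.2 -114.9   81. ]
[[206.40141901 403.9294612 ]
 [519.89398446 366.59161611]]
```

View pics/crop1.png

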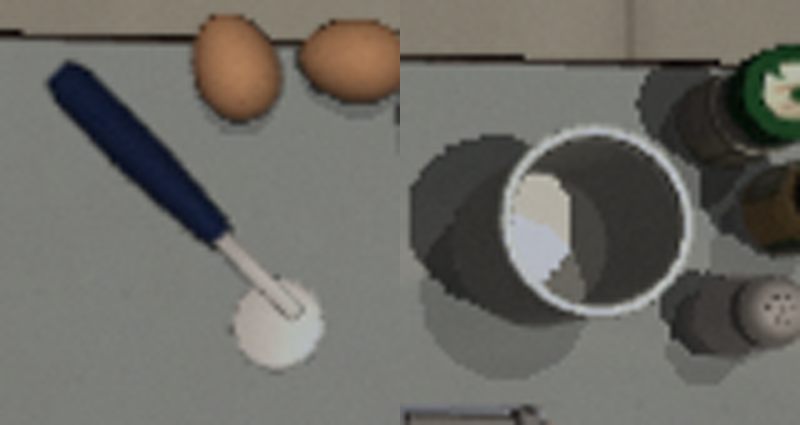

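```bash
python3 - <<'E'
from h import *
f=lambda x,y,ox:((x+.5)/5-.5+ox,(y+.5)/5-.5+150)
D=ray("top",f(279,324,160),13)[:2]; A=ray("top",f(60,70,160),13)[:2]; B=ray("top",f(220,236,160),13)[:2]
C=ray("top",f(597-400,220,335),120)[:2]
h=(A-B)/np.linalg.norm(A-B); print("disc",D,"end",A,"neck",B,"len",np.linalg.norm(A-B),"yaw",np.arctan2(h[1],h[0]),"crock",C)
print("disc along/perp from end (170,-10.5 exp):",(A-D)@h,(A-D)@np.array([h[1],-h[0]]))
print("y=60 point",A-37*h,(B+83*h))
def tri(t,s):
    best=min(range(0,300,2),key=lambda z:np.linalg.norm(proj("side",ray("top",t,z))[0]-s)); X=ray("top",t,best); print(X.round(),proj("side",X)[0].round(),s)
tri((304,243),(230,264)); tri((411,162),(380,292)); tri((346,236),(230,264)); tri((410,169),(380,296));tri((425,187),(360,315))
print(proj("side",[[*C,120],[*D,13],[*A,13]]).round())
E
python3 - <<'E'
import cv2
im=cv2.imread("pics/side0.png"); cv2.imwrite("pics/crop2.png",cv2.resize(im[170:370,40:400],None,fx=2.2,fy=2.2,interpolation=cv2.INTER_CUBIC))
E
```

```text
disc [455.02388294  -5.42826366] end [581.65154179 110.84655313] neck [498.7262258   26.01388623] len 118.63047418545837 yaw 0.796767331610872 crock [ 505.21331728 -374.19867245]
disc along/perp from end (170,-10.5 exp): 171.663660317597 9.272795095813366
y=60 point [555.78772633  84.38784851] [556.74505506  85.36719659]
[ 389. -228.   24.] [228. 264.] (230, 264)
[ 582. -463.  110.] [385. 290.] (380, 292)
[ 408. -318.   86.] [245. 263.] (230, 264)
[ 567. -463.  102.] [375. 297.] (380, 296)
[ 525. -495.  106.] [356. 315.] (360, 315)
[[312. 256.]
 [242. 210.]
 [281. 185.]]
```

View pics/crop2.png

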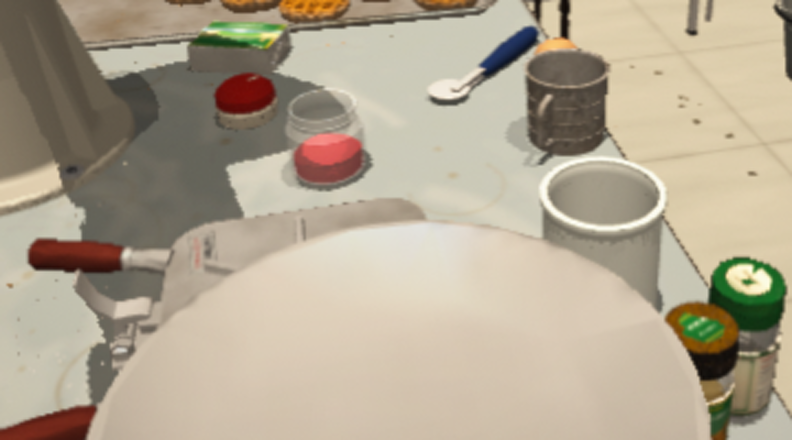

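The rows are not in the units I measure in: shifts go in shares of 200 mm and turns go in shares of 60 degrees. I convert before sending: 28 mm / 200 = 0.14, -27 mm / 200 = -0.135.

```bash
echo '[{"tx": 0.14,"ty": -0.135,"jaw": 0.6},{"tx": 0.14,"ty": -0.135,"jaw": 0.6},{"tx": 0.14,"ty": -0.135,"jaw": 0.6},{"tx": 0.14,"ty": -0.135,"jaw": 0.6},{"tx": 0.14,"ty": -0.135,"jaw": 0.6}]' | python3 steer.py 60
echo '[{"tx": 0.14,"ty": -0.135,"jaw": 0.6},{"tx": 0.14,"ty": -0.135,"jaw": 0.6},{"tx": 0.14,"ty": -0.135,"jaw": 0.6},{"tx": 0.14,"ty": -0.135,"jaw": 0.6},{"tx": 0.14,"ty": -0.135,"jaw": 0.6}]' | python3 steer.py
echo '[{"tx": 0.14,"ty": -0.135,"jaw": 0.6},{"tx": 0.14,"ty": -0.135,"jaw": 0.6},{"tx": 0.14,"ty": -0.135,"jaw": 0.6},{"tx": 0.14,"ty": -0.135,"jaw": 0.6},{"tx": 0.14,"ty": -0.135,"jaw": 0.6}]' | python3 steer.py
echo '[{"tx": 0.14,"ty": -0.135,"jaw": 0.6},{"tx": 0.14,"ty": -0.135,"jaw": 0.6},{"tx": 0.14,"ty": -0.135,"jaw": 0.6},{"tx": 0.14,"ty": -0.135,"jaw": 0.6},{"jaw": 0.6}]' | python3 steer.py
echo '[{"drz": -0.1146,"jaw": 0.6},{"drz": -0.1146,"jaw": 0.6},{"drz": -0.1146,"jaw": 0.6},{"drz": -0.1146,"jaw": 0.6},{"jaw": 0.6}]' | python3 steer.py
```

```text
clock: 0.52
eef_pos: [274.5, -427.8, 252.9]
tcp_rot: [-3.141, 0.0, 0.289]
contact_force: [2.3, -0.2, 0.7]
opening: 0.599
grasp_force: 0.0
clock: 0.93
eef_pos: [370.1, -258.4, 253.2]
tcp_rot: [-3.141, -0.0, 0.289]
contact_force: [0.7, 0.2, 0.5]
opening: 0.599
grasp_force: 0.0
clock: 1.35
eef_pos: [465.8, -88.9, 253.3]
tcp_rot: [3.142, 0.0, 0.29]
contact_force: [0.8, -1.1, -0.3]
opening: 0.6
grasp_force: 0.0
clock: 1.77
eef_pos: [544.6, 49.9, 253.2]
tcp_rot: [-3.14, -0.003, 0.293]
contact_force: [-1.1, -1.3, 0.5]
opening: 0.597
grasp_force: 0.0
clock: 2.18
eef_pos: [541.5, 44.5, 252.9]
tcp_rot: [-3.141, 0.001, 0.775]
contact_force: [0.3, 0.0, 0.2]
opening: 0.599
grasp_force: 0.0
```

```bash
python3 - <<'E'
from h import *
p=cams.camera_params("wrist"); im=cams.grab_frame("wrist")[:,:,::-1]
cv2.imwrite("pics/w1.png",im); print(p)
h=np.array([np.cos(.79),np.sin(.79),0]); x=np.array([h[1],-h[0],0]);G=np.array([556.2,84.9,12.5])
print(proj("wrist",[G,G+37*h,G-83*h,G-133*h-10.5*x]).round(1))
np.save("p.npy",p,allow_pickle=True)
E
```

```text
{'fx': 268.3211804799828, 'fy': 268.3211804799828, 'cx': 252.61036060290687, 'cy': 192.32620386637882, 'dist_coeffs': array([-0.01626092,  0.        ,  0.        ,  0.        ,  0.        ]), 'rvec': array([-2.62845842,  1.10500737,  0.17347095]), 'tvec': array([-347.00345245,  358.41750347,  507.37922676])}
[[238.3 137.6]
 [237.2 108.5]
 [240.6 196.8]
 [234.7 229. ]]
```

View pics/w1.png

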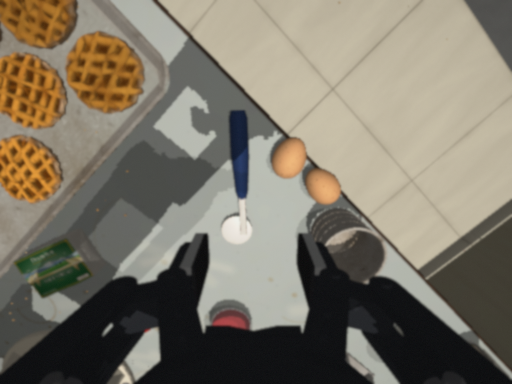

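The wrist view shows the handle's end at (238,111), its neck end at (242,197) and the disc at (236,229). All three are within about 2 px of my prediction, so I go down to grasp.

In the tool's units: 35 mm / 200 = 0.175, 20 mm / 200 = 0.1, -0.015 rad / 1.0472 = -0.0143.

```bash
echo '[{"drz": -0.0143,"tx": 0.1,"ty": -0.045,"jaw": 0.6},{"tx": 0.095,"ty": -0.045,"jaw": 0.6},{"tz": 0.175,"jaw": 0.6},{"tz": 0.175,"jaw": 0.6},{"tz": 0.175,"jaw": 0.6}]' | python3 steer.py
echo '[{"tz": 0.175,"jaw": 0.6},{"tz": 0.175,"jaw": 0.6},{"tz": 0.15,"jaw": 0.6},{"tz": 0.075,"jaw": 0.6},{"tz": 0.04,"jaw": 0.6}]' | python3 steer.py
echo '[{"jaw": 0.6},{"jaw": 0.0},{"jaw": 0.0},{"jaw": 0.0},{"jaw": 0.0}]' | python3 steer.py 70
echo '[{"jaw": 0.0},{"jaw": 0.0},{"jaw": 0.0}]' | python3 steer.py
```

```text
clock: 2.65
eef_pos: [557.3, 85.1, 147.6]
tcp_rot: [3.141, -0.001, 0.78]
contact_force: [-0.1, -0.8, -0.8]
opening: 0.6
grasp_force: 0.0
clock: 3.07
eef_pos: [555.2, 84.4, 22.6]
tcp_rot: [-3.139, 0.003, 0.78]
contact_force: [-0.6, -0.1, 1.4]
opening: 0.6
grasp_force: 0.0
clock: 3.48
eef_pos: [558.2, 85.0, 27.0]
tcp_rot: [3.14, -0.002, 0.784]
contact_force: [0.2, 0.3, 5.8]
opening: 0.274
grasp_force: 69.4
clock: 3.73
eef_pos: [558.3, 85.0, 26.9]
tcp_rot: [3.14, -0.002, 0.784]
contact_force: [0.1, -0.7, 7.8]
opening: 0.278
grasp_force: 69.6
```

In the tool's units: -30 mm / 200 = -0.15, -15 mm / 200 = -0.075.

```bash
echo '[{"tz": -0.075,"jaw": 0.0},{"tz": -0.15,"jaw": 0.0},{"tz": -0.15,"jaw": 0.0},{"tz": -0.15,"jaw": 0.0},{"tz": -0.15,"jaw": 0.0}]' | python3 steer.py
echo '[{"drz": 0.0955,"tz": -0.175,"jaw": 0.0},{"drz": 0.1146,"tz": -0.175,"jaw": 0.0},{"drz": 0.1146,"tz": -0.175,"jaw": 0.0},{"drz": 0.1146,"tz": -0.175,"jaw": 0.0},{"drz": 0.1146,"tz": -0.125,"jaw": 0.0}]' | python3 steer.py
echo '[{"drz": 0.1146,"jaw": 0.0},{"drz": 0.1146,"jaw": 0.0},{"drz": 0.1146,"jaw": 0.0},{"drz": 0.1146,"jaw": 0.0},{"drz": 0.1146,"jaw": 0.0}]' | python3 steer.py
echo '[{"drz": 0.1146,"jaw": 0.0},{"drz": 0.1146,"jaw": 0.0},{"jaw": 0.0},{"jaw": 0.0}]' | python3 steer.py
python3 -c "
from rig import r, cams, readout, sign_off;import numpy as np
from scipy.spatial.transform import Rotation as R
s=readout.sense();print(s['qpos'],s['tcp_rot']);M=R.from_euler('xyz',s['tcp_rot'])
print(M.inv().apply(np.array([505,-374,330])-s['eef_pos']))"
```

```text
clock: 4.15
eef_pos: [556.9, 84.9, 162.4]
tcp_rot: [3.141, -0.001, 0.784]
contact_force: [0.2, 0.3, -0.0]
opening: 0.277
grasp_force: 68.7
clock: 4.57
eef_pos: [557.4, 84.9, 329.6]
tcp_rot: [3.141, -0.004, 0.198]
contact_force: [0.7, 1.1, -1.4]
opening: 0.279
grasp_force: 68.8
clock: 4.98
eef_pos: [556.8, 84.8, 326.1]
tcp_rot: [-3.141, -0.001, -0.402]
contact_force: [0.1, -0.2, -1.0]
opening: 0.272
grasp_force: 68.8
clock: 5.32
eef_pos: [556.8, 84.8, 325.8]
tcp_rot: [-3.141, -0.0, -0.632]
contact_force: [-0.5, -0.0, -0.8]
opening: 0.273
grasp_force: 68.8
[1.48539898e-01 1.93842782e-01 1.68352298e+00 7.57987779e-06
 1.26351740e+00 2.35100865e+00] [-3.14108844e+00 -4.99193475e-04 -6.31674836e-01]
[229.11604853 400.91225252  -4.27460842]
```

In the tool's units: 29 mm / 200 = 0.145, 16 mm / 200 = 0.08.

```bash
echo '[{"tx": 0.08,"ty": 0.145,"tz": -0.01,"jaw": 0.0},{"tx": 0.08,"ty": 0.145,"tz": -0.01,"jaw": 0.0},{"tx": 0.08,"ty": 0.145,"tz": -0.01,"jaw": 0.0},{"tx": 0.08,"ty": 0.145,"tz": -0.01,"jaw": 0.0},{"tx": 0.08,"ty": 0.145,"tz": -0.01,"jaw": 0.0}]' | python3 steer.py
echo '[{"tx": 0.08,"ty": 0.145,"tz": -0.01,"jaw": 0.0},{"tx": 0.08,"ty": 0.145,"tz": -0.01,"jaw": 0.0},{"tx": 0.08,"ty": 0.145,"tz": -0.01,"jaw": 0.0},{"tx": 0.08,"ty": 0.145,"tz": -0.01,"jaw": 0.0},{"tx": 0.085,"ty": 0.14,"tz": -0.01,"jaw": 0.0}]' | python3 steer.py
echo '[{"tx": 0.085,"ty": 0.14,"tz": -0.01,"jaw": 0.0},{"tx": 0.085,"ty": 0.14,"tz": -0.01,"jaw": 0.0},{"tx": 0.085,"ty": 0.14,"tz": -0.01,"jaw": 0.0},{"tx": 0.085,"ty": 0.14,"tz": -0.01,"jaw": 0.0},{"jaw": 0.0}]' | python3 steer.py
echo '[{"dry": 0.1127,"jaw": 0.0},{"dry": 0.1127,"jaw": 0.0},{"dry": 0.1127,"jaw": 0.0},{"dry": 0.1127,"jaw": 0.0},{"dry": 0.1127,"jaw": 0.0}]' | python3 steer.py
echo '[{"dry": 0.1127,"jaw": 0.0},{"dry": 0.1127,"jaw": 0.0},{"dry": 0.1127,"jaw": 0.0},{"dry": 0.1127,"jaw": 0.0},{"dry": 0.1127,"jaw": 0.0}]' | python3 steer.py
echo '[{"dry": 0.1127,"jaw": 0.0},{"dry": 0.1127,"jaw": 0.0},{"jaw": 0.0},{"jaw": 0.0}]' | python3 steer.py
python3 - <<'E'
from h import *
from scipy.spatial.transform import Rotation as R
s=readout.sense();print(s['qpos'],s['tcp_rot']);M=R.from_euler('xyz',s['tcp_rot']); print(M.as_matrix().round(3))
w=s['eef_pos']+M.apply([-157.5,-10.5,9]); print("wheel_end",w)
for n in("side","top"):
    im=cams.grab_frame(n)[:,:,::-1].copy(); cv2.imwrite(f"pics/{n}2.png",im); print(proj(n,[w,s['eef_pos']]))
a=cv2.imread("pics/side2.png")[80:340,190:440]; b=cv2.imread("pics/top2.png")[120:320,280:480]
cv2.imwrite("pics/c3.png",np.hstack([cv2.resize(a,(400,416)),cv2.resize(b,(400,416),interpolation=cv2.INTER_CUBIC)]))
E
```

```text
clock: 5.73
eef_pos: [534.9, -80.6, 335.8]
tcp_rot: [-3.141, -0.001, -0.63]
contact_force: [0.3, -0.7, -0.5]
opening: 0.275
grasp_force: 68.9
clock: 6.15
eef_pos: [514.4, -244.9, 345.8]
tcp_rot: [-3.142, -0.0, -0.631]
contact_force: [1.5, 0.2, -0.5]
opening: 0.279
grasp_force: 68.9
clock: 6.57
eef_pos: [502.5, -378.9, 353.6]
tcp_rot: [3.139, -0.002, -0.634]
contact_force: [-0.2, 0.5, -1.1]
opening: 0.273
grasp_force: 68.9
clock: 6.98
eef_pos: [503.2, -373.4, 354.6]
tcp_rot: [3.139, -0.597, -0.631]
contact_force: [0.2, -0.1, -0.3]
opening: 0.278
grasp_force: 68.9
clock: 7.4
eef_pos: [498.1, -366.1, 407.5]
tcp_rot: [3.135, -1.056, -0.628]
contact_force: [0.3, -0.2, -0.5]
opening: 0.279
grasp_force: 69.0
clock: 7.73
eef_pos: [489.7, -360.5, 485.5]
tcp_rot: [3.134, -1.182, -0.628]
contact_force: [0.5, 0.5, -1.3]
opening: 0.273
grasp_force: 69.0
[-6.37516701e-01 -2.20145160e-01  2.17891249e+00  5.75022941e-01
  1.54350765e-03  9.92125481e-01] [ 3.13353791 -1.18151688 -0.6279033 ]
[[ 0.307 -0.593  0.744]
 [-0.223 -0.805 -0.55 ]
 [ 0.925  0.003 -0.38 ]]
wheel_end [ 454.24743729 -321.89452618  336.36533066]
[[269.33803025 110.78113098]
 [303.9556518   -8.89197965]]
[[379.49018679 208.59093749]
 [440.40087375 175.41806026]]
```

View pics/c3.png

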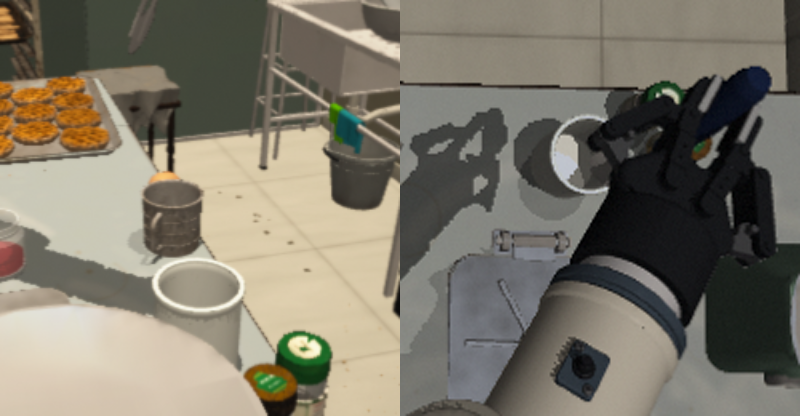

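The arm ran into the wrist's straight position (q5 = 0), so it can't point horizontally outward. I'll identify the kinematics from the recorded joints and poses, then plan an approach turned sideways, with q4 near π/2.

```bash
cat > k.py <<'E'
from h import *
from scipy.optimize import least_squares
from scipy.spatial.transform import Rotation as R
data=[([-1.28337780,.353610852,1.63406857,0,1.15524509,-.00235],[178.50105,-598.5286,252.613]),
([.14854,.193842782,1.68352298,0,1.2635174,2.351],[556.8,84.8,325.8]),
([-.637516701,-.22014516,2.17891249,.575,.0015435,.992],[489.7,-360.5,485.5])]
rows=[];rhs=[]
for q,p in data:
    a,b,c=q[1],q[1]+q[2],q[1]+q[2]+q[4]
    rows+=[[1,0,np.sin(a),np.cos(b),np.sin(b),np.sin(c)],[0,1,np.cos(a),-np.sin(b),np.cos(b),np.cos(c)]]; rhs+=[np.hypot(*p[:2]),p[2]]
P0=np.linalg.lstsq(np.array(rows),np.array(rhs),rcond=None)
P=P0[0]
def fk(q):
    a1,d1,a2,a3,d4,d6=P
    Z=R.from_euler('z',q[0]);F=Z*R.from_euler('y',q[1]+q[2])
    T=F*R.from_euler('ZYZ',[q[3],q[4],q[5]+np.pi/2])
    return Z.apply([a1+a2*np.sin(q[1]),0,d1+a2*np.cos(q[1])])+F.apply([a3,0,d4])+T.apply([0,0,d6]),T
lo=[-2.63,-.92,.06,-1.3,0,-3.02];hi=[2.63,2.1,2.66,4.44,2.69,3.02]
def ik(p,T,q0):
    f=lambda q:np.r_[(fk(q)[0]-p)/300,(fk(q)[1].inv()*T).as_rotvec()]
    return least_squares(f,np.clip(q0,np.array(lo)+.01,np.array(hi)-.01),bounds=(lo,hi))
def target(az,lean,we):   # wheel end we -> TCP pose
    z=np.array([np.cos(az)*np.cos(lean),np.sin(az)*np.cos(lean),-np.sin(lean)]); y=np.cross(z,[0,0,1]); y/=np.linalg.norm(y)
    T=R.from_matrix(np.c_[np.cross(y,z),y,z]); return np.array(we)-T.apply([-157.5,-10.5,9]),T
E
python3 - <<'E'
from k import *
print(P.round(1),P0[3].round(3))
for phi in (.5,.8,1.1,1.4):
  for lean in(.15,):
    for z in (160,15):
        p,T=target(-.637+phi,lean,[505,-374,z]); s=ik(p,T,[-.7,.2,1.9,1.7,.9,-.2]); print(phi,lean,z,p.round(),s.x.round(2),round(s.cost,5))
for n in [1]:
    s=readout.sense(); print(fk(s['qpos'])[0].round(1),fk(s['qpos'])[1].as_matrix().round(2).tolist())
E
```

```text
[1.000e-01 2.937e+02 5.682e+02 5.830e+01 4.941e+02 3.208e+02] [3.325 2.507 0.779 0.215 0.057 0.053]
0.5 0.15 160 [ 518. -386.  317.] [-1.03  0.37  2.25  2.11  1.12 -1.13] 0.0
0.5 0.15 15 [ 518. -386.  172.] [-1.03  0.73  2.25  2.22  1.32 -1.44] 0.0
0.8 0.15 160 [ 521. -382.  317.] [-1.12  0.45  2.09  1.72  1.29 -0.97] 0.0
0.8 0.15 15 [ 521. -382.  172.] [-1.12  0.75  2.08  1.8   1.34 -1.27] 0.0
1.1 0.15 160 [ 523. -377.  317.] [-1.14  0.55  1.89  1.45  1.48 -0.86] 0.0
1.1 0.15 15 [ 523. -377.  172.] [-1.14  0.8   1.89  1.48  1.45 -1.12] 0.0
1.4 0.15 160 [ 523. -371.  317.] [-1.11  0.65  1.69  1.25  1.68 -0.8 ] 0.0
1.4 0.15 15 [ 523. -371.  172.] [-1.11  0.86  1.69  1.24  1.61 -1.01] 0.0
[ 488.9 -361.9  482.6] [[0.31, -0.59, 0.74], [-0.23, -0.8, -0.55], [0.92, 0.0, -0.38]]
```

```bash
cat > d.py <<'E'
import sys; from k import *
az,lean,x,y,z=map(float,sys.argv[1:6])
s=readout.sense(); T0=R.from_euler('xyz',s['tcp_rot']); p,T=target(az,lean,[x,y,z])
print("q",s['qpos'].round(2),"wheel_end",(s['eef_pos']+T0.apply([-157.5,-10.5,9])).round(1))
print("rotvec",(T0.inv()*T).as_rotvec().round(3),"move",T0.inv().apply(p-s['eef_pos']).round(1),"move in target axes",T.inv().apply(p-s['eef_pos']).round(1))
E
python3 d.py .163 .15 505 -374 160
python3 - <<'E'
from k import *
p,T=target(.163,.15,[505,-374,160]); s=ik([490,-360,485],T,[-1,.2,1.9,1.7,.9,-.2]);print(s.x,s.cost)
E
```

```text
q [-0.64 -0.22  2.18  0.57  0.    0.99] wheel_end [ 453.8 -321.5  333.7]
rotvec [ 0.772  0.232 -0.213] move [-138.3   -1.9   98.5] move in target axes [-159.5   26.1   51.9]
[-1.1644942   0.12486114  2.03915556  1.58044343  1.28591214 -0.57623175] 1.9433934211540752e-31
```

In the tool's units: 0.1 rad / 1.0472 = 0.0955.

```bash
echo '[{"drx": 0.0955,"dry": 0.0286,"drz": -0.0267,"jaw": 0.0},{"drx": 0.0955,"dry": 0.0286,"drz": -0.0267,"jaw": 0.0},{"drx": 0.0955,"dry": 0.0286,"drz": -0.0267,"jaw": 0.0},{"drx": 0.0955,"dry": 0.0286,"drz": -0.0267,"jaw": 0.0}]' | python3 steer.py
python3 d.py .163 .15 505 -374 160
```

```text
clock: 8.17
eef_pos: [478.8, -357.9, 452.1]
tcp_rot: [-3.117, -1.104, -0.574]
contact_force: [0.1, -0.4, -3.2]
opening: 0.274
grasp_force: 69.0
q [-0.73 -0.2   2.19  1.25  0.18  0.25] wheel_end [ 431.6 -314.6  307.5]
rotvec [ 0.681  0.299 -0.228] move [-98.7  -0.2 104.3] move in target axes [-127.8   30.6   57.6]
```

In the tool's units: 0.1 rad / 1.0472 = 0.0955.

```bash
echo '[{"drx": 0.0955,"dry": 0.043,"drz": -0.0315,"jaw": 0.0},{"drx": 0.0955,"dry": 0.043,"drz": -0.0315,"jaw": 0.0},{"drx": 0.0955,"dry": 0.043,"drz": -0.0315,"jaw": 0.0},{"drx": 0.0955,"dry": 0.043,"drz": -0.0315,"jaw": 0.0},{"jaw": 0.0}]' | python3 steer.py
python3 d.py .163 .15 505 -374 160
```

```text
clock: 8.58
eef_pos: [476.7, -356.7, 442.8]
tcp_rot: [-2.991, -1.223, -0.366]
contact_force: [-0.5, -1.2, -2.1]
opening: 0.277
grasp_force: 69.0
q [-1.02 -0.08  2.2   1.65  0.76 -0.39] wheel_end [ 437.2 -329.   292.2]
rotvec [ 0.364  0.182 -0.144] move [-100.9   21.2   88.2] move in target axes [-118.4   32.2   58.1]
```

In the tool's units: 0.091 rad / 1.0472 = 0.0869.

```bash
echo '[{"drx": 0.0869,"dry": 0.043,"drz": -0.0344,"jaw": 0.0},{"drx": 0.0869,"dry": 0.043,"drz": -0.0344,"jaw": 0.0},{"drx": 0.0869,"dry": 0.043,"drz": -0.0344,"jaw": 0.0},{"drx": 0.0869,"dry": 0.043,"drz": -0.0344,"jaw": 0.0},{"jaw": 0.0}]' | python3 steer.py
python3 d.py .163 .15 505 -374 160
```

```text
clock: 9.0
eef_pos: [478.1, -357.7, 441.5]
tcp_rot: [-3.13, -1.414, 0.148]
contact_force: [-0.9, -0.3, -1.1]
opening: 0.275
grasp_force: 69.0
q [-1.19  0.17  2.09  1.59  1.3  -0.68] wheel_end [ 460.9 -349.6  284.6]
rotvec [ 0.003  0.007 -0.002] move [-116.8   31.    57.6] move in target axes [-117.3   30.9   56.7]
```

Next I move over the mouth and take a close look before lowering.

In the tool's units: -25 mm / 200 = -0.125, 19 mm / 200 = 0.095.

```bash
echo '[{"tx": -0.075,"ty": 0.05,"tz": 0.095,"jaw": 0.0},{"tx": -0.125,"ty": 0.05,"tz": 0.095,"jaw": 0.0},{"tx": -0.125,"ty": 0.05,"tz": 0.095,"jaw": 0.0},{"tx": -0.125,"jaw": 0.0},{"jaw": 0.0}]' | python3 steer.py
echo '[{"tx": -0.11,"jaw": 0.0},{"jaw": 0.0},{"jaw": 0.0}]' | python3 steer.py
python3 d.py .163 .15 505 -374 160
python3 - <<'E'
from h import *
from scipy.spatial.transform import Rotation as R
s=readout.sense(); M=R.from_euler('xyz',s['tcp_rot']); L=[[-157.5,-10.5,9],[-85,0,9],[34,0,9]]
X=s['eef_pos']+M.apply(L)
for n in("side","top"):
    im=cams.grab_frame(n)[:,:,::-1].copy(); cv2.imwrite(f"pics/{n}4.png",im); print(n,proj(n,X).round(1).tolist())
a=cv2.imread("pics/side4.png")[140:340,220:420]; b=cv2.imread("pics/top4.png")[120:320,300:500]
cv2.imwrite("pics/c4.png",np.hstack([cv2.resize(a,(400,400),interpolation=cv2.INTER_CUBIC),cv2.resize(b,(400,400),interpolation=cv2.INTER_CUBIC)]))
E
```

```text
clock: 9.42
eef_pos: [524.9, -376.9, 341.6]
tcp_rot: [-3.11, -1.408, 0.127]
contact_force: [-0.8, 0.5, -0.7]
opening: 0.275
grasp_force: 69.1
clock: 9.67
eef_pos: [521.4, -378.9, 326.3]
tcp_rot: [3.137, -1.415, 0.163]
contact_force: [0.5, 0.8, 0.3]
opening: 0.277
grasp_force: 69.0
q [-1.12  0.43  2.09  1.72  1.27 -0.95] wheel_end [ 504.5 -371.   169.3]
rotvec [ 0.005  0.006 -0.   ] move [-9.2  3.   0.7] move in target axes [-9.2  3.   0.6]
side [[312.1, 227.6], [324.2, 185.1], [340.4, 99.5]]
top [[379.1, 191.4], [394.1, 180.9], [415.5, 160.4]]
```

View pics/c4.png

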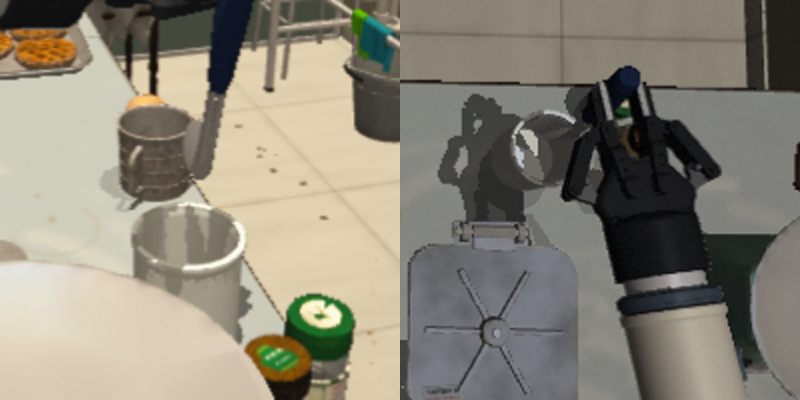

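In the side view the disc's lowest point is at about (320.5,229), against a predicted (312,227.6), and the neck joint is at (326,187.5), against (324,185). So the tool has pivoted a little in the grip, toward vertical. I'll compute the true wheel end.

```bash
python3 - <<'E'
from k import *
p=cams.camera_params("side");Rm=cv2.Rodrigues(p['rvec'])[0];c=-Rm.T@p['tvec']
s=readout.sense();M=R.from_euler('xyz',s['tcp_rot'])
f=lambda a:(s['eef_pos']+M.apply([9*np.sin(0)+ -157.5*np.cos(a)-0*a,-10.5,9+157.5*np.sin(a)]))
def hit(px,y):
    X=ray("side",px,0); d=X-c; return c+d*(y-c[1])/d[1]
print("cam",c.round()); print("end",hit((320.5,229),-371).round(1),"joint",hit((326,187.5),-380).round(1))
for a in (0,.05,.1,.15,.2):
    J=s['eef_pos']+M.apply([-85*np.cos(a),0,9+85*np.sin(a)]); print(a,proj("side",[f(a),J]).round(1).tolist(),f(a).round(1))
# crock rim centre check from side: rim crop centre
print("crock rim side", proj("side",[[505,-374,120],[461,-374,120],[549,-374,120]]).round(1).tolist())
E
```

```text
cam [ 330. -870.  486.]
end [ 517.7 -371.   164.8] joint [ 519.9 -380.   237.1]
0 [[312.7, 227.1], [324.6, 184.4]] [ 505.  -372.   170.7]
0.05 [[317.4, 226.6], [327.3, 184.2]] [ 512.7 -370.8  169.7]
0.1 [[322.0, 225.8], [330.0, 183.9]] [ 520.5 -369.6  169.1]
0.15 [[326.7, 224.8], [332.6, 183.4]] [ 528.2 -368.3  168.9]
0.2 [[331.3, 223.7], [335.3, 182.8]] [ 536.  -367.1  169.1]
crock rim side [[312.2, 256.3], [284.3, 260.5], [339.3, 252.2]]
```

In the tool's units: -20 mm / 200 = -0.1, -8 mm / 200 = -0.04.

```bash
echo '[{"tz": -0.04,"jaw": 0.0},{"tz": -0.035,"jaw": 0.0},{"jaw": 0.0},{"tx": -0.1,"tz": 0.015,"jaw": 0.0},{"tx": -0.1,"tz": 0.015,"jaw": 0.0}]' | python3 steer.py
echo '[{"tx": -0.075,"tz": 0.0125,"jaw": 0.0},{"tx": -0.075,"tz": 0.0125,"jaw": 0.0},{"jaw": 0.0},{"jaw": 0.0}]' | python3 steer.py
python3 d.py .163 .15 505 -374 160
python3 - <<'E'
from h import *
a=cams.grab_frame("side")[190:330,250:390,::-1]
cv2.imwrite("pics/c5.png",cv2.resize(a,(560,560),interpolation=cv2.INTER_CUBIC))
E
```

```text
clock: 10.18
eef_pos: [506.2, -382.8, 289.4]
tcp_rot: [3.097, -1.419, 0.202]
contact_force: [-0.3, -0.8, -0.5]
opening: 0.277
grasp_force: 69.0
clock: 10.52
eef_pos: [506.6, -382.2, 257.5]
tcp_rot: [3.132, -1.418, 0.168]
contact_force: [0.5, -0.3, 0.3]
opening: 0.281
grasp_force: 69.0
q [-1.15  0.56  2.11  1.74  1.32 -1.11] wheel_end [ 490.1 -374.4  100.5]
rotvec [0.005 0.003 0.001] move [61.1  2.2  5.1] move in target axes [61.   2.1  5.3]
```

View pics/c5.png

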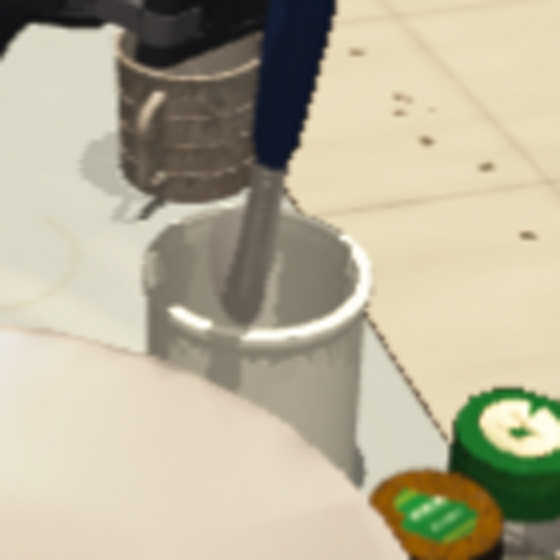

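The wheel end is inside the mouth, with its bottom at crop (240,322), i.e. pixel (310,270). I continue downward.

The rows are not in the units I measure in: shifts go in shares of 200 mm and turns go in shares of 60 degrees. I convert before sending: -14 mm / 200 = -0.07, 2.4 mm / 200 = 0.012.

```bash
echo '[{"tx": -0.07,"tz": 0.012,"jaw": 0.0},{"tx": -0.07,"tz": 0.012,"jaw": 0.0},{"tx": -0.07,"tz": 0.012,"jaw": 0.0},{"jaw": 0.0}]' | python3 steer.py
echo '[{"tx": -0.05,"tz": 0.008,"jaw": 0.0},{"tx": -0.05,"tz": 0.008,"jaw": 0.0},{"tx": -0.05,"tz": 0.008,"jaw": 0.0},{"jaw": 0.0},{"jaw": 0.0}]' | python3 steer.py
python3 d.py .163 .15 505 -374 15
python3 - <<'E'
from h import *
a=cams.grab_frame("side")[150:330,240:420,::-1]; b=cams.grab_frame("top")[120:300,320:500,::-1]
cv2.imwrite("pics/c6.png",np.hstack([cv2.resize(x,(400,400),interpolation=cv2.INTER_CUBIC) for x in(a,b)]))
E
```

```text
clock: 10.9
eef_pos: [507.4, -382.0, 214.3]
tcp_rot: [3.127, -1.417, 0.173]
contact_force: [-0.5, 0.4, 0.0]
opening: 0.276
grasp_force: 69.0
clock: 11.32
eef_pos: [507.7, -381.9, 184.1]
tcp_rot: [3.13, -1.418, 0.17]
contact_force: [-0.2, 0.6, 0.4]
opening: 0.277
grasp_force: 69.0
q [-1.15  0.72  2.1   1.77  1.34 -1.26] wheel_end [ 491.1 -374.2   27.1]
rotvec [0.004 0.003 0.001] move [-9.9  2.2 14.9] move in target axes [-10.    2.2  14.9]
```

View pics/c6.png

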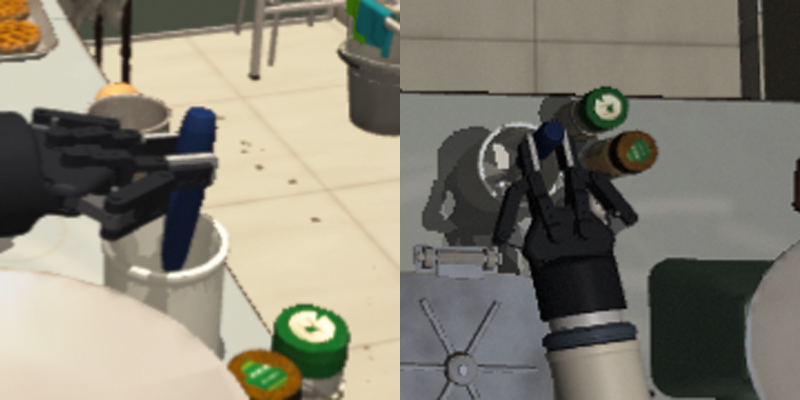

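In the tool's units: -8 mm / 200 = -0.04, 1.3 mm / 200 = 0.0065.

```bash
echo '[{"tx": -0.04,"tz": 0.0065,"jaw": 0.0},{"jaw": 0.0},{"jaw": 0.0},{"jaw": 0.4},{"jaw": 0.6}]' | python3 steer.py
echo '[{"jaw": 0.8},{"jaw": 0.8},{"jaw": 0.8},{"jaw": 0.8},{"jaw": 0.8}]' | python3 steer.py
echo '[{"tz": -0.04,"jaw": 0.8},{"tz": -0.075,"jaw": 0.8},{"tz": -0.125,"jaw": 0.8},{"tz": -0.15,"jaw": 0.8},{"tz": -0.15,"jaw": 0.8}]' | python3 steer.py
echo '[{"tz": -0.15,"jaw": 0.8},{"jaw": 0.8},{"jaw": 0.8},{"jaw": 0.8}]' | python3 steer.py
python3 - <<'E'
from h import *
s=readout.sense();print(s['eef_pos'],s['contact_force'])
a=cams.grab_frame("side")[150:330,240:420,::-1]; b=cams.grab_frame("top")[120:300,320:500,::-1]
cv2.imwrite("pics/c7.png",np.hstack([cv2.resize(x,(400,400),interpolation=cv2.INTER_CUBIC) for x in(a,b)]))
E
```

```text
clock: 11.83
eef_pos: [507.9, -382.1, 176.8]
tcp_rot: [3.121, -1.418, 0.179]
contact_force: [0.6, 0.2, -0.0]
opening: 0.529
grasp_force: 0.0
clock: 12.25
eef_pos: [507.8, -382.1, 176.6]
tcp_rot: [3.121, -1.418, 0.179]
contact_force: [-0.2, -0.6, -0.1]
opening: 0.801
grasp_force: 0.0
clock: 12.67
eef_pos: [401.1, -398.4, 193.2]
tcp_rot: [3.124, -1.418, 0.177]
contact_force: [0.6, -0.3, 0.1]
opening: 0.8
grasp_force: 0.0
clock: 13.0
eef_pos: [372.9, -403.8, 197.7]
tcp_rot: [3.121, -1.418, 0.178]
contact_force: [0.3, 0.9, 0.4]
opening: 0.802
grasp_force: 0.0
[ 372.88754674 -403.82438265  197.67479613] [0.32966811 0.86941248 0.37357338]
```

View pics/c7.png

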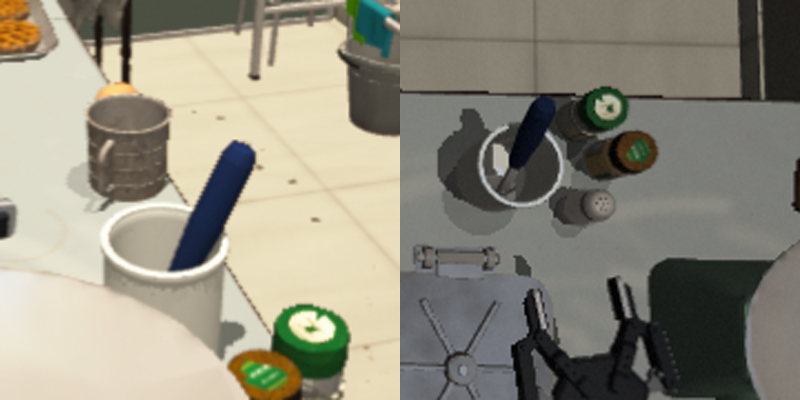

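```bash
echo '[{"jaw": 0.8},{"jaw": 0.8},{"jaw": 0.8},{"jaw": 0.8},{"jaw": 0.8}]' | python3 steer.py | head -1
python3 - <<'E'
from h import *
a=cv2.imread("pics/side4.png")
e=ray("top",(384.4,166),190); print(e.round(), "max lean",np.arcsin(min(1,(np.linalg.norm(e[:2]-[505,-374])+33)/193)))
print(sign_off())
E
```

```text
clock: 13.52
[ 556. -377.  190.] max lean 0.4512631777775826
the job is handed in; nothing more can be done
None
```

The pastry wheel is standing in the crock, wheel end down and blue handle up, leaning on the rim at no more than about 26°; the crock and measuring cup look unmoved in the last pictures, and I handed the job in at about 13.5 s (no verdict was returned).

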